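# Index the mixer's turntable, mesh the beater in its drive and hold it home

### The job

The bowl of the white bottom-drive mixer is off. Push the turntable round anticlockwise by its black crank knob until the detent roller under the red bridge clicks into its notch (red line on the turntable under the red bridge at the front), then lift the beater from its grey stand by its orange square grip, set it upright in the drive socket on the turntable and turn it until its four lugs mesh and it slides fully home, collar down on the socket rim. A spring pin in the socket pushes it back up, so finish while still gripping the beater and pressing it fully home; leave the turntable at its click and the other things where they stand.

Things in the scene. Friction and masses are not known exactly. Their poses are not given: they have to be found in the camera images.
- mixer: white mixer base, fixed, round, 196 mm in diameter, 48 mm high, with a square nose that carries the buttons at its front (-x, to 104 mm from the axis); origin under the turntable's axis; a red bridge (top 64 mm up) spans the detent roller at the middle of its front edge
- turntable_axis (a point): point on the turntable's vertical axis at its top face, 62 mm above the table; axes as the mixer's. Aluminium disc of 85 mm radius. At turntable angle a (anticlockwise from above) the crank knob lies 68 mm from the axis in direction a from the mixer's +x, the drive socket 44 mm from the axis, directly across from the knob
- turntable (a joint): turntable angle, rad, positive anticlockwise from above; 0 = at the click (socket and red line at the mixer's front, under the red bridge); stops at -1.35 and +0.35; starts between -1.2 and -0.6. Drags with about 1 N at the knob; entering or leaving the click takes about 6 N there; the roller centres it within about 0.05 rad
- knob_top (a point): centre of the top of the black crank knob, a vertical cylinder 20 mm in diameter, free to spin on its own axis; it is 116 mm above the table, its lower end at 76 mm; grip it from above and carry it along the arc, no wrist turn needed
- socket_rim (a point): centre of the drive socket's rim, 94 mm above the table; z up, x and y along its four slots. Grey ring 54 mm outside, 38 mm bore, four blue blocks flush with the rim leaving a cross of slots 12 mm wide, 29 mm deep (2 mm play each side of the beater's lugs, about 8 degrees either way). Turns on its own axis only stiffly (0.3 N m); starts at any angle
- spring_pin (a joint): how far the brass spring pin in the middle of the socket is pressed down, m: 0 free, 0.008 with the beater fully home (end stop 0.0105); it pushes back with about 4 N at first contact and 10 N at home, and lifts a beater that is let go. It is met only when the lugs are about 8 mm into the slots
- beater: loose beater, 180 g, 126 mm tall, upright in the stand at any yaw, collar on its rim. Origin at its bottom tip, z up, x and y along its lugs. z 0-12 mm tapered pilot pin, 8 mm wide; 12-28 cross of four blue lugs 8 mm wide, 32 across, tapered below; 28-34 white collar, 44 wide; 34-90 shaft and frame 78 wide along x; 90-126 orange grip, 24 mm square along x and y
- beater_collar (a point): centre of the underside of the beater's collar, 28 mm above its origin; axes as the beater's. Fully home it is on the socket rim (coincides with point socket_rim)
- beater_grip (a point): centre of the orange square grip, 108 mm above the beater's origin; axes as the beater's
- beater_stand: grey stand, fixed, foot 90 mm in diameter, cup 60 mm in diameter with a bore of 40 mm, rim 44 mm above the table; origin under its centre
- soda_can: bystander: soda can 66 mm wide, 115 tall, loose, origin under its centre
- mug: bystander: blue and white mug 78 x 112 mm, 92 tall, loose, origin under its centre
- tin_tomato: bystander: tomato tin 75 mm wide, 110 tall, loose, origin under its centre
- spice_jar: bystander: spice jar with black lid 65 mm wide, 94 tall, loose, origin under its centre

How it is judged:
By the outcome, as a careful person would: the job done as asked, in the order asked, and still so for the second after the job is handed in, while the arm keeps its last pose, push and grip.
It also fails if it takes over 48 s, if anything falls off the work surface, if the arm or the gripper's body presses on something with over 40 N, if the wrist force passes 120 N, or if a joint passes its speed limit or range.

### The arm

A 6-joint arm with a two-finger parallel gripper is mounted at the origin on the work surface; the furniture and walls round the work are solid. World frame = base frame: x ahead of the robot, y to its left, z up, the work surface at z = 0. Lengths are in m, angles in rad, forces in N, time in s.
With the tool pointing down it reaches from about 0.375 to 0.9 m from the base axis. Payload 3.1 kg.
Tool frame: the origin (TCP) lies on the mounting face of the last link; the fingertips stand 173 mm ahead of it and the grasp point (between the pads) lies 155 mm ahead of it (bot.pinch_z is the distance from the TCP to the grasp point, in m); z points along the fingers, y is the line along which they close (so a half turn about z gives the same grasp; the last joint's range is limited). The gripper opens to 85 mm and grips with 20 to 120 N. Pads are 22 mm wide; open, the fingers measure 114 mm over their backs; the gripper's body (76 mm by 85 mm) begins 54 mm behind the grasp point. The pads swing forward as they close: fully open they stand 13 mm farther back than shut.
Start: joints at [-1.524, 0.527, 1.433, -0, 1.181, -0.178], TCP at [0.139, -0.609, 0.405] pointing down, gripper open.
Joint ranges: [-3.08, 3.08], [-0.75, 2.2], [0.22, 2.44], [-1.43, 4.57], [0, 2.65], [-2.85, 2.85]. Speed limits (rad/s): [2.79, 2.79, 3.14, 3.14, 3.14, 3.14].

### API

Orientations are given as a unit quaternion [w, x, y, z].
In Python, from workcell import bot gives the robot as it stands. The module is installed in compiled form; this text tells all that it offers.
- The arm moves only by the tool arm_command, never from a script. Its argument "deltas" is a list of rows, each a list of 5 numbers: the opening, from 0 (shut) to 1 (fully open), then the shift along the tool's x, y, z in cm, then the turn about the tool's z in rad. In form: [[jaw, x, y, z, roll], ...]. A call has 1 to 10 rows; each row shifts and turns the commanded pose from where the row before left it, along the tool's axes as they then stand; what a row does not reach is not made up. A row lasts 1/8 s, in which the tool goes at most 62.5 mm and 10.7 degrees, less where a joint would pass 70% of its speed; a pose out of reach is approached as far as the arm can. A call is refused whole if a number of a shift passes 6.25 or a number of a turn 0.188, either way. A call with a gripper value outside its range is refused whole. The fingers move at their own pace and stop on an object; "force" is the grip in N (left out, the last holds). Time passes only in rows, so rows that do not move let the fingers close. It gives the time, the measured TCP pose, the force, the opening and the grip force at its end, in the units of the state.
- bot.read_state(): the state, without advancing time (a new reading comes with each control period).
- bot.capture(name): name is "side" or "top"; returns a dict with "pixels" (480x640x3 uint8, red, green, blue), "K" (3x3 intrinsics, pixels), "origin" and "orientation" of the camera in the world. Camera axes: x right, y down, z forward; pixel columns grow to the right and rows downward; lengths in m; the calibration is good to about 2 mm. A picture is of the moment at which its call begins. There is no depth.
- bot.sign_off(): hands the job in; it is judged then, once.
The state is a dict: "clock": time; "q": joint angles; "joint_vel": joint speeds; "effort": joint torques, N m; "eef_pos": TCP position; "orientation": TCP orientation; "force": force on the tool from outside, world axes, zero at the start; "torque": the same for the moment, N m; "finger_gap": finger opening in m; "grasp_force": force on a finger pad.
Only numpy, scipy, OpenCV 4.12 (cv2) and the standard library are available. Lean on these libraries where they do the work, as an engineer would, in place of code of your own. Each camera call takes 0.05 s, during which the arm holds its last target. There are 200 camera calls.

## Working session

There is one attempt and no reset: what is moved stays moved. The work goes in short steps, Python scripts to look and compute and a tool call to move; the robot and the scene stay as the last step left them, time stands still between calls to the robot, and variables do not carry over. Pictures are saved under pics/ and viewed, at most 10 in all, crops included, and the job is handed in when it is done.

Besides the shell and the picture viewer there is one more tool, called by a JSON object that holds its "name" and its "arguments", one argument or row to a line. arm_command: Moves the arm, as the interface text tells. Its arguments: {"type":"object","properties":{"deltas":{"type":"array"},"force":{"type":"number"}},"required":["deltas"]}

```bash
mkdir -p pics
cat > h.py <<'E'
import numpy as np, cv2
from scipy.spatial.transform import Rotation as R
from workcell import bot
def cap(n,save=None):
    c=bot.capture(n)
    if save: cv2.imwrite('pics/'+save,cv2.cvtColor(np.array(c['pixels']),cv2.COLOR_RGB2BGR))
    c['R']=R.from_quat(np.roll(c['orientation'],-1)).as_matrix(); c['K']=np.array(c['K']);c['origin']=np.array(c['origin'])
    return c
def onz(c,uv,z):
    uv=np.atleast_2d(uv).astype(float)
    d=(c['R']@np.linalg.inv(c['K'])@np.c_[uv,np.ones(len(uv))].T).T
    return c['origin']+d*((z-c['origin'][2])/d[:,2])[:,None]
def proj(c,P):
    p=(np.atleast_2d(P)-c['origin'])@c['R']@c['K'].T
    return p[:,:2]/p[:,2:]
def st():
    s=bot.read_state()
    print({k:np.round(s[k],3).tolist() for k in s})
    return s
E
python3 - <<'E'
from h import *
for n in('side','top'):
    c=cap(n,n+'0.png'); print(n,c['K'].tolist(),c['origin'],c['R'].round(3).tolist())
st(); print(bot.pinch_z)
E
```

```text
side [[517.8895774651425, 0.0, 309.8165377196801], [0.0, 517.8895774651425, 228.5443420502036], [0.0, 0.0, 1.0]] [0.2981599  0.47100823 0.69292693] [[-0.966, -0.161, 0.202], [-0.258, 0.634, -0.729], [-0.011, -0.756, -0.655]]
top [[436.39800566081215, 0.0, 318.3864926599875], [0.0, 436.39800566081215, 242.42312507426192], [0.0, 0.0, 1.0]] [ 0.38716859 -0.18834357  0.94684028] [[-0.004, -0.995, 0.102], [-1.0, 0.002, -0.016], [0.016, -0.102, -0.995]]
{'clock': 0.1, 'q': [-1.525, 0.528, 1.434, -0.0, 1.181, -0.179], 'joint_vel': [0.0, -0.004, -0.004, 0.001, 0.0, -0.002], 'effort': [-0.001, -44.331, -17.859, -0.0, 0.004, 0.0], 'eef_pos': [0.139, -0.609, 0.404], 'orientation': [-0.001, 0.994, 0.112, 0.0], 'force': [0.991, -0.493, -0.155], 'torque': [-0.0, -0.028, -0.003], 'grasp_force': 0.0, 'finger_gap': 0.085}
0.1547
```

View pics/top0.png

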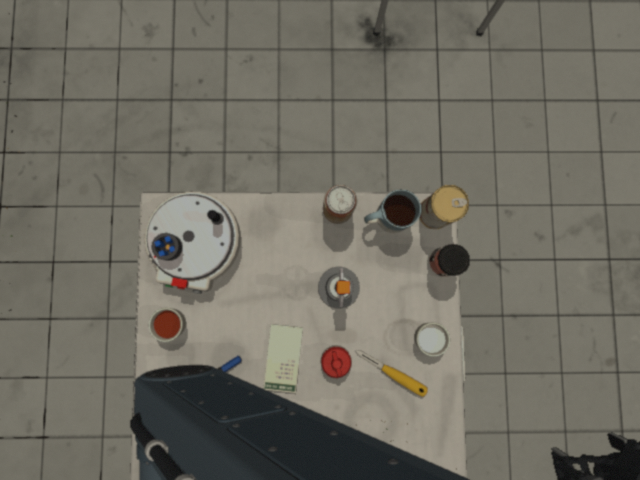

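View pics/side0.png

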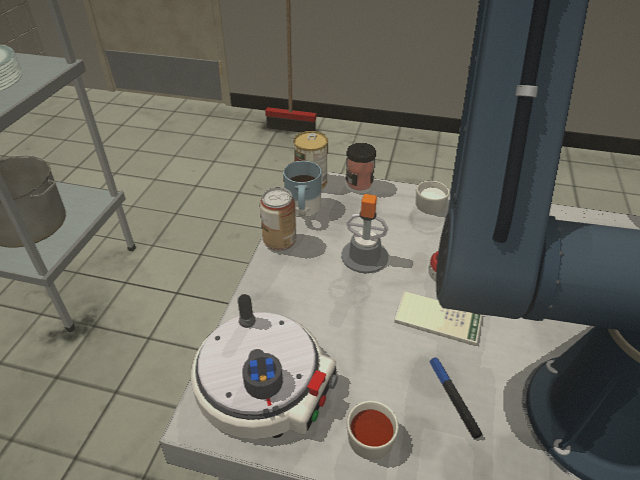

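The top view shows the mixer disc around (190,236), the knob at (214,217), the socket at (166,247), the red bridge at (180,283) and the grip at (343,288). The side view shows the knob at (245,300), the socket at (262,370) and the grip at (369,206).

```bash
cat > m.py <<'E'
from h import *
t=cap('top'); s=cap('side')
def mask(c,f,box):
    p=c['pixels']; hsv=cv2.cvtColor(np.ascontiguousarray(p),cv2.COLOR_RGB2HSV); m=f(hsv).astype(np.uint8)
    o=np.zeros_like(m); x0,y0,x1,y1=box; o[y0:y1,x0:x1]=m[y0:y1,x0:x1]; return o
def cen(m):
    n,l,st_,ce=cv2.connectedComponentsWithStats(m); k=1+np.argmax(st_[1:,4]); return ce[k],st_[k],(l==k).astype(np.uint8)
H=lambda a,b,sm=120,vm=60:(lambda h:(h[...,0]>=a)&(h[...,0]<=b)&(h[...,1]>=sm)&(h[...,2]>=vm))
dark=lambda h:(h[...,2]<55)
org=lambda c,b: cen(mask(c,H(8,17,180,100),b))
def tri(u,v):
    A=[];B=[]
    for c,p in((t,u),(s,v)):
        d=onz(c,p,0)[0]-c['origin']; d/=np.linalg.norm(d); P=np.eye(3)-np.outer(d,d); A.append(P);B.append(P@c['origin'])
    return np.linalg.solve(sum(A),sum(B))
E
python3 - <<'E'
from m import *
a=org(t,(320,260,370,310)); b=org(s,(340,180,400,230))
print('grip',a[0],a[1],b[0],b[1],tri(a[0],b[0]))
k=cen(mask(t,dark,(195,200,232,230)));k2=cen(mask(s,dark,(230,285,262,330)))
print('knob',k[0],k[1],onz(t,k[0],.116),k2[0],k2[1],tri(k[0],k2[0]))
r=cen(mask(t,lambda h:((h[...,0]<6)|(h[...,0]>174))&(h[...,1]>150)&(h[...,2]>80),(160,270,210,295)));print('bridge',r[0],r[1],onz(t,r[0],.064))
bl=mask(t,H(100,125,120,50),(140,225,195,270));ys,xs=np.nonzero(bl);print('blue',xs.mean(),ys.mean(),onz(t,[xs.mean(),ys.mean()],.094))
bl=mask(s,H(100,125,120,50),(235,340,290,400));ys,xs=np.nonzero(bl);print('blue s',onz(s,[xs.mean(),ys.mean()],.094))
im=cv2.cvtColor(np.ascontiguousarray(t['pixels']),cv2.COLOR_RGB2BGR); im2=cv2.cvtColor(np.ascontiguousarray(s['pixels']),cv2.COLOR_RGB2BGR)
def cr(i,x,y,w,h): return cv2.resize(i[y:y+h,x:x+w],(400,300),interpolation=cv2.INTER_CUBIC)
cv2.imwrite('pics/crop1.png',np.vstack([np.hstack([cr(im,135,188,120,90),cr(im,303,255,80,60)]),np.hstack([cr(im2,220,330,100,75),cr(im2,320,180,100,75)])]))
E
```

```text
grip [342.4822695  286.95744681] [337 281  12  13 141] [368.56521739 199.11304348] [362 194  14  13 115] [ 0.3884739  -0.2454793   0.14007873]
knob [214.51282051 216.62393162] [208 211  13  13 117] [[ 0.52225579 -0.00294446  0.116     ]] [250.13636364 305.40909091] [248 296   4  20  22] [0.52425879 0.00089682 0.0976898 ]
bridge [179.30769231 282.7       ] [171 278  16  11 130] [[0.39684736 0.07626903 0.064     ]]
blue 163.84713375796179 245.56687898089172 [[0.46882546 0.09935004 0.094     ]]
blue s [[0.4716068  0.09967359 0.094     ]]
```

View pics/crop1.png

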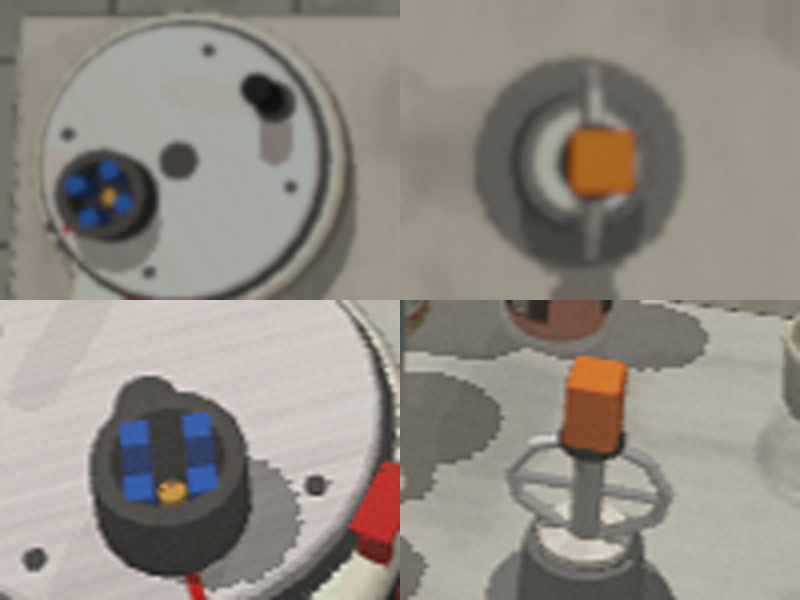

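Run:
```python
from m import *
ax=onz(t,[[188.7,236],[189.1,236.3]],.062);print('axis',ax)
kn=onz(t,[212.7,214.4],.116)[0];so=onz(t,[164.7,246],.094)[0];br=onz(t,[179.3,282.7],.064)[0]
for b in (kn,so,br):
    d=b-ax.mean(0); print(b.round(4),np.hypot(*d[:2]).round(4),np.degrees(np.arctan2(d[1],d[0])).round(1))
print('stand',onz(t,[338.8,287.4],.01), 'grip top', onz(t,[[342.5,287],[303+603*.2-80,255+162*.2]],.142))
# disc ellipse
p=t['pixels'];hsv=cv2.cvtColor(np.ascontiguousarray(p),cv2.COLOR_RGB2HSV)
print(proj(t,[[.388,-.245,.142],[.388,-.245,.01]]))
import math
a=[]
m=mask(t,lambda h:(h[...,1]<30)&(h[...,2]>150),(140,190,245,300));c=cen(m);cs,_=cv2.findContours(c[2],cv2.RETR_EXTERNAL,cv2.CHAIN_APPROX_NONE);hl=cv2.convexHull(max(cs,key=cv2.contourArea));e=cv2.fitEllipse(hl);print(e,onz(t,e[0],.062))
pr=proj(t,[kn,so]);print(pr,proj(s,[kn,so,ax[0]]))
```

```text
axis [[0.49129281 0.06055273 0.062     ]
 [0.49067751 0.05972784 0.062     ]]
[0.5266 0.0006 0.116 ] 0.0694 -59.1
[0.468  0.0977 0.094 ] 0.044 121.5
[0.3968 0.0763 0.064 ] 0.0955 170.3
stand [[ 0.38614478 -0.24702659  0.01      ]] grip top [[ 0.38699275 -0.24556588  0.142     ]
 [ 0.38625397 -0.24758105  0.142     ]]
[[342.18699357 286.45000504]
 [337.84525781 286.53132969]]
((188.40545654296875, 236.01329040527344), (79.66641998291016, 81.90060424804688), 58.390838623046875) [[0.49126687 0.06114766 0.062     ]]
[[212.7 214.4]
 [164.7 246. ]] [[247.00298949 296.70462802]
 [264.43864477 368.36718851]
 [258.93528859 356.4074388 ]]
```

{"name": "arm_command", "arguments": {
  "deltas": [
    [1,4.2,-4.2,0,0],
    [1,4.2,-4.2,0,0],
    [1,4.2,-4.2,0,0],
    [1,4.2,-4.2,0,0],
    [1,4.2,-4.2,0,0],
    [1,4.2,-4.2,0,0],
    [1,4.2,-4.2,0,0],
    [1,4.2,-4.2,0,0],
    [1,4.2,-4.2,0,0],
    [1,4.2,-4.2,0,0]
  ],
  "force": 40
}}

```text
clock: 1.55
eef_pos: [0.456, -0.1045, 0.405]
orientation: [0.0, 0.994, 0.112, 0.0]
force: [0.4, -1.0, 0.4]
finger_gap: 0.0852
grasp_force: 0.0
```

```bash
cat > go.py <<'E'
# usage: go.py x y zpinch : tool-frame shift (cm) from the measured pose
import sys
from h import *
s=bot.read_state(); Rm=R.from_quat(np.roll(s['orientation'],-1)).as_matrix()
p=np.array(s['eef_pos'])+Rm[:,2]*bot.pinch_z
print('t',s['clock'],'pinch',p.round(4),'tool x',Rm[:,0].round(3),'z',Rm[:,2].round(3),'F',np.round(s['force'],1),'gap',round(s['finger_gap'],4),'gf',s['grasp_force'],'q6',s['q'][5])
if len(sys.argv)>3: print('cm', (100*Rm.T@(np.array([float(a) for a in sys.argv[1:4]])-p)).round(2))
E
python3 go.py 0.526 0.0015 0.098
```

```text
t 1.55 pinch [ 0.4562 -0.1046  0.2503] tool x [0.975 0.223 0.001] z [ 0.001 -0.001 -1.   ] F [ 0.4 -1.   0.4] gap 0.0852 gf 0.0 q6 0.8814026337592459
cm [ 9.16 -8.8  15.23]
```

{"name": "arm_command", "arguments": {
  "deltas": [
    [1,3.1,-3.0,0,0],
    [1,3.1,-3.0,2,0],
    [1,2.96,-2.8,3,0],
    [1,0,0,4,0],
    [1,0,0,3.5,0],
    [1,0,0,2.7,0],
    [1,0,0,0,0],
    [0.5,0,0,0,0],
    [0.1,0,0,0,0],
    [0,0,0,0,0]
  ],
  "force": 40
}}

```text
clock: 2.8
eef_pos: [0.5251, -0.0001, 0.2538]
orientation: [0.0, 0.994, 0.112, 0.001]
force: [0.2, 0.7, 0.2]
finger_gap: 0.0321
grasp_force: 0.0
```

{"name": "arm_command", "arguments": {
  "deltas": [
    [0,0,0,0,0],
    [0,0,0,0,0],
    [0,0,0,0,0]
  ]
}}

```text
clock: 3.18
eef_pos: [0.5239, 0.0011, 0.2538]
orientation: [-0.001, 0.994, 0.112, -0.001]
force: [-3.1, 4.7, 8.2]
finger_gap: 0.0189
grasp_force: 38.8
```

```bash
python3 go.py 0.526 0.0015 0.098; python3 -c "
from h import *
cap('side','s1.png')"
```

```text
t 3.175 pinch [0.5236 0.0014 0.0991] tool x [ 0.975  0.222 -0.001] z [-0.002  0.002 -1.   ] F [-3.1  4.7  8.2] gap 0.0189 gf 38.819826382678 q6 1.132901091888736
cm [0.24 0.04 0.11]
```

View pics/s1.png

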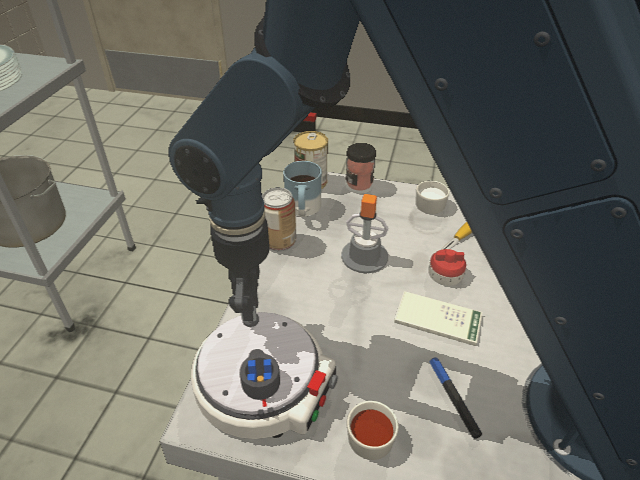

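The side view shows the gripper holding the knob at about (248,310). The pad gap of 19 mm confirms it.

{"name": "arm_command", "arguments": {
  "deltas": [
    [0,0.57,-0.2,0,0],
    [0,0.55,-0.25,0,0],
    [0,0.53,-0.3,0,0],
    [0,0.5,-0.34,0,0],
    [0,0.47,-0.38,0,0],
    [0,0.43,-0.42,0,0],
    [0,0.39,-0.46,0,0],
    [0,0.35,-0.49,0,0]
  ]
}}

```text
clock: 4.22
eef_pos: [0.5553, 0.0363, 0.2539]
orientation: [0.0, 0.994, 0.112, 0.0]
force: [-2.5, -1.3, 5.9]
finger_gap: 0.019
grasp_force: 38.8
```

{"name": "arm_command", "arguments": {
  "deltas": [
    [0,0.3,-0.52,0,0],
    [0,0.26,-0.55,0,0],
    [0,0,0,0,0],
    [0,0,0,0,0]
  ]
}}

```text
clock: 4.72
eef_pos: [0.5588, 0.0486, 0.2539]
orientation: [-0.001, 0.994, 0.112, 0.001]
force: [-0.4, 4.1, 5.6]
finger_gap: 0.0191
grasp_force: 39.5
```

```bash
python3 go.py 0.558 0.049 0.098
python3 - <<'E'
from m import *
m=mask(s,lambda h:((h[...,0]<6)|(h[...,0]>174))&(h[...,1]>150)&(h[...,2]>80),(230,340,345,440))
im=cv2.cvtColor(np.ascontiguousarray(s['pixels']),cv2.COLOR_RGB2BGR)
im2=cv2.cvtColor(np.ascontiguousarray(t['pixels']),cv2.COLOR_RGB2BGR)
bl=mask(s,H(100,125,120,50),(235,340,330,420));ys,xs=np.nonzero(bl);P=onz(s,[xs.mean(),ys.mean()],.094)[0];d=P-[.491,.0605,0];print('blue s',P,np.hypot(*d[:2]),np.degrees(np.arctan2(d[1],d[0])))
cv2.imwrite('pics/c2.png',np.hstack([cv2.resize(im[330:450,190:350],(400,300),interpolation=cv2.INTER_CUBIC),cv2.resize(im2[205:310,130:270],(400,300),interpolation=cv2.INTER_CUBIC)]))
E
```

```text
t 4.725 pinch [0.5592 0.0488 0.0992] tool x [0.975 0.222 0.003] z [ 0.002  0.002 -1.   ] F [-0.4  4.1  5.6] gap 0.0191 gf 39.48455129284412 q6 1.2321034172744254
cm [-0.11 -0.04  0.12]
blue s [0.45106765 0.07188304 0.094     ] 0.04152307541083864 164.08937096164613
```

View pics/c2.png

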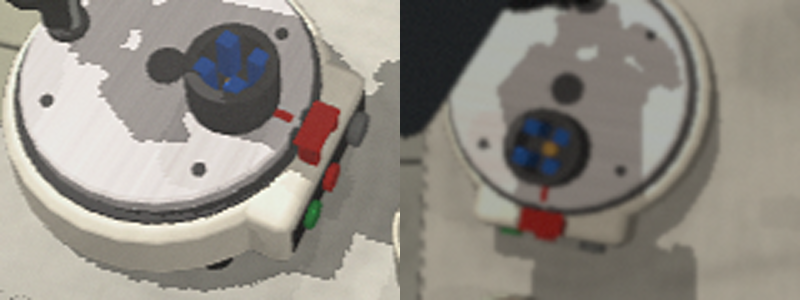

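The side crop (left) shows the red line at (283,116), pointing at the bridge at (318,130). The top crop (right) shows the line at (544,194) and the bridge at (543,222). The turntable is at the notch or nearly there, so I'll nudge it forward a little and watch the force.

{"name": "arm_command", "arguments": {
  "deltas": [
    [0,0.04,-0.1,0,0],
    [0,0,0,0,0],
    [0,0,0,0,0]
  ]
}}

```text
clock: 5.2
eef_pos: [0.559, 0.0492, 0.2539]
orientation: [-0.0, 0.994, 0.112, 0.001]
force: [-0.8, 1.6, 5.6]
finger_gap: 0.0188
grasp_force: 39.5
```

{"name": "arm_command", "arguments": {
  "deltas": [
    [0,0.04,-0.1,0,0],
    [0,0,0,0,0],
    [0,0,0,0,0]
  ]
}}

```text
clock: 5.58
eef_pos: [0.5591, 0.0501, 0.2539]
orientation: [0.0, 0.994, 0.112, 0.001]
force: [-1.0, 1.1, 6.5]
finger_gap: 0.0187
grasp_force: 39.5
```

{"name": "arm_command", "arguments": {
  "deltas": [
    [0,0.04,-0.1,0,0],
    [0,0,0,0,0],
    [0,0,0,0,0]
  ]
}}

```text
clock: 5.95
eef_pos: [0.5592, 0.0505, 0.2539]
orientation: [0.001, 0.994, 0.112, 0.001]
force: [-1.3, -1.9, 6.4]
finger_gap: 0.0187
grasp_force: 39.5
```

{"name": "arm_command", "arguments": {
  "deltas": [
    [0.3,0,0,0,0],
    [0.6,0,0,0,0],
    [0.8,0,0,0,0],
    [0.8,0,0,0,0],
    [0.8,0,0,-3,0],
    [0.8,0,0,-4,0],
    [0.8,0,0,-4,0.112],
    [0.8,0,0,-4,0.111],
    [1,-2.8,5,0,0],
    [1,-2.8,5,0,0]
  ]
}}

```text
clock: 7.2
eef_pos: [0.5027, -0.0496, 0.4034]
orientation: [0.0, 1.0, 0.002, 0.001]
force: [0.1, -0.2, 0.6]
finger_gap: 0.0854
grasp_force: 0.0
```

{"name": "arm_command", "arguments": {
  "deltas": [
    [1,-2.9,5,0,0],
    [1,-2.9,5,0,0],
    [1,-2.9,5,0,0],
    [1,-2.9,5,0,0]
  ]
}}

```text
clock: 7.7
eef_pos: [0.3864, -0.2507, 0.4028]
orientation: [0.0, 1.0, 0.001, 0.0]
force: [0.4, -1.0, 0.1]
finger_gap: 0.0854
grasp_force: 0.0
```

```bash
python3 go.py 0.387 -0.246 0.124
python3 - <<'E'
from m import *
im=cv2.cvtColor(np.ascontiguousarray(s['pixels']),cv2.COLOR_RGB2BGR)
im2=cv2.cvtColor(np.ascontiguousarray(t['pixels']),cv2.COLOR_RGB2BGR)
bl=mask(s,H(100,125,120,50),(235,340,330,420));ys,xs=np.nonzero(bl);print('blue px',xs.mean(),ys.mean())
cv2.imwrite('pics/c3.png',np.hstack([cv2.resize(im[340:400,245:325],(400,300),interpolation=cv2.INTER_CUBIC),cv2.resize(im2[205:310,130:270],(400,300),interpolation=cv2.INTER_CUBIC)]))
cv2.imwrite('pics/s3.png',im)
E
```

```text
t 7.7 pinch [ 0.3865 -0.2507  0.2481] tool x [1.    0.002 0.   ] z [ 0. -0. -1.] F [ 0.4 -1.   0.1] gap 0.0854 gf 0.0 q6 0.7500025684865365
cm [ 0.05 -0.48 12.41]
blue px 283.1574074074074 355.0925925925926
```

View pics/c3.png

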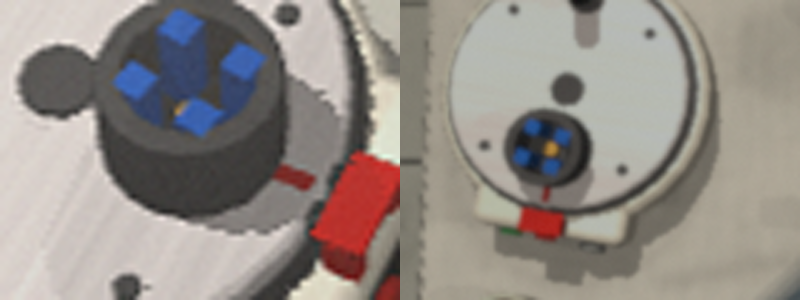

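The crops show the red line under the bridge, at (295,178) on the left and (545,193) on the right. The four blue block tops are at (183,25), (137,78), (242,60) and (200,117) in the side crop, and at (533,127), (562,136), (522,157) and (551,166) in the top crop.

Run:
```python
from m import *
A=np.array([[183,25],[137,78],[242,60],[200,117]])*.2+[245,340]
B=(np.array([[533,127],[562,136],[522,157],[551,166]])-[400,0])*.35+[130,205]
ax=np.array([.491,.0605])
for c,P in((s,A-.5*.8),(t,B-.5*.65)):
    W=onz(c,P,.094)[:,:2]; m=W.mean(0); d=m-ax
    a=np.angle(np.mean([np.exp(4j*np.arctan2(*(w-m)[::-1])) for w in W]))/4  # diagonals
    print(m.round(4),'r',np.hypot(*d).round(4),np.degrees(np.arctan2(d[1],d[0])).round(1),'diag yaw',np.degrees(a).round(1),'slot yaw mod90',(np.degrees(a)+45).round(1))
u=org(t,(320,260,370,310))[0];print('grip top px',u)
```

```text
[0.4512 0.0686] r 0.0406 168.5 diag yaw 26.1 slot yaw mod90 71.1
[0.4484 0.0686] r 0.0433 169.2 diag yaw 27.0 slot yaw mod90 72.0Traceback (most recent call last):
  File "<stdin>", line 9, in <module>
  File "m.py", line 10, in <lambda>
    org=lambda c,b: cen(mask(c,H(8,17,180,100),b))
                    ~~~^^^^^^^^^^^^^^^^^^^^^^^^^^^
  File "m.py", line 7, in cen
    n,l,st_,ce=cv2.connectedComponentsWithStats(m); k=1+np.argmax(st_[1:,4]); return ce[k],st_[k],(l==k).astype(np.uint8)
                                                        ~~~~~~~~~^^^^^^^^^^^
    return _wrapfunc(a, 'argmax', axis=axis, out=out, **kwds)
    return bound(*args, **kwds)
ValueError: attempt to get argmax of an empty sequence
```

{"name": "arm_command", "arguments": {
  "deltas": [
    [1,0.05,-0.45,4,0],
    [1,0,0,4,0],
    [1,0,0,3,0],
    [1,0,0,1.4,0],
    [1,0,0,0,0],
    [0.4,0,0,0,0],
    [0.2,0,0,0,0],
    [0,0,0,0,0],
    [0,0,0,0,0],
    [0,0,0,0,0]
  ],
  "force": 60
}}

```text
clock: 9.15
eef_pos: [0.3883, -0.2452, 0.2796]
orientation: [0.001, 1.0, 0.001, 0.001]
force: [-1.3, -0.9, 4.2]
finger_gap: 0.0233
grasp_force: 64.9
```

```bash
python3 go.py 0.387 -0.246 0.124
```

```text
t 9.15 pinch [ 0.3885 -0.2455  0.1249] tool x [1.    0.002 0.002] z [ 0.002 -0.002 -1.   ] F [-1.3 -0.9  4.2] gap 0.0233 gf 64.92766038427362 q6 0.7618681423105339
cm [-0.15  0.05  0.09]
```

{"name": "arm_command", "arguments": {
  "deltas": [
    [0,0,0,-1.5,0],
    [0,0,0,-3,0],
    [0,0,0,-4,0],
    [0,0,0,-3.5,0],
    [0,1,-5,0,0],
    [0,1,-5.2,0,0],
    [0,1,-5.3,0,0],
    [0,1,-5.3,0,0],
    [0,1,-5.3,0,0],
    [0,1.1,-5.3,0,0]
  ]
}}

```text
clock: 10.4
eef_pos: [0.4482, 0.071, 0.3988]
orientation: [0.0, 1.0, 0.001, -0.0]
force: [0.9, 0.3, -1.0]
finger_gap: 0.0232
grasp_force: 65.5
```

{"name": "arm_command", "arguments": {
  "deltas": [
    [0,0,0,0,0.157],
    [0,0,0,0.8,0.157],
    [0,0,0,1,0],
    [0,0,0,0,0]
  ]
}}

```text
clock: 10.9
eef_pos: [0.448, 0.0691, 0.3798]
orientation: [0.0, 0.988, -0.155, -0.001]
force: [-0.1, -0.6, -2.2]
finger_gap: 0.0233
grasp_force: 65.9
```

```bash
python3 go.py 0.449 0.0686 0.202
python3 - <<'E'
from m import *
im=cv2.cvtColor(np.ascontiguousarray(s['pixels']),cv2.COLOR_RGB2BGR)
cv2.imwrite('pics/s4.png',cv2.resize(im[240:420,190:430],(800,600),interpolation=cv2.INTER_CUBIC))
E
```

```text
t 10.9 pinch [0.4476 0.0692 0.2251] tool x [ 0.952 -0.306 -0.003] z [-0.003  0.    -1.   ] F [-0.1 -0.6 -2.2] gap 0.0233 gf 65.85267752408981 q6 1.7870777175208725
cm [0.16 0.01 2.31]
```

View pics/s4.png

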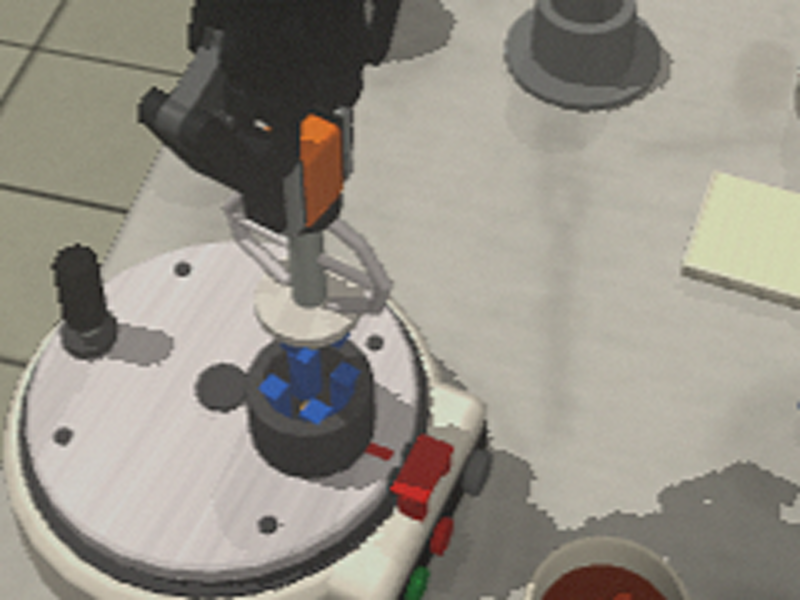

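The side crop shows the beater held upright over the socket, with the collar centre at about (306,312), the socket rim centre at about (312,385), and the red line at (378,451) still in front of the bridge.

Run:
```python
from m import *
hs=cv2.cvtColor(np.ascontiguousarray(s['pixels']),cv2.COLOR_RGB2HSV)
def w(P): return (proj(s,P)-[190,240])/.3
r=np.array([[np.cos(a),np.sin(a),0] for a in np.linspace(0,6.28,60)])
for nm,P in(('collar pred top',[.4476,.0692,.151]),('axis z.2',[.4476,.0692,.2]),('rim pred',[.449,.0686,.094])):
    print(nm,w(np.array(P)))
for P,rad in(([.4476,.0692,.151],.022),([.449,.0686,.094],.027)):
    q=w(np.array(P)+rad*r); print('extent',q.min(0),q.max(0))
# collar (whitish, unsaturated bright) row extents
y0,x0=240,190
crop=hs[300:345,255:305]
m=((crop[...,1]<45)&(crop[...,2]>170)).astype(int)
for v in range(20,36,2): print(240 and 300+v, ''.join('#' if a else '.' for a in m[v]))
```

```text
collar pred top [[310.82483594 294.70104637]]
axis z.2 [[305.0219255  212.18179852]]
rim pred [[314.11469186 379.49279051]]
extent [254.70320673 250.94914448] [366.86258025 340.68171296]
extent [248.88987527 326.49595102] [379.23608279 435.63210371]
320 ##############..####......................##......
322 ##############....###.............##..............
324 ##################....................##..........
326 ######################............................
328 ######################......................##....
330 #######################...........#...............
332 ################################..................
334 ####################################.......#######
```

{"name": "arm_command", "arguments": {
  "deltas": [
    [0,0.12,0,1,0],
    [0,0,0,1,0],
    [0,0,0,0.7,0],
    [0,0,0,0.4,0],
    [0,0,0,0,0]
  ]
}}

```text
clock: 11.72
eef_pos: [0.4496, 0.069, 0.3493]
orientation: [0.0, 0.988, -0.155, -0.0]
force: [-0.5, -1.3, -2.4]
finger_gap: 0.0233
grasp_force: 65.9
```

{"name": "arm_command", "arguments": {
  "deltas": [
    [0,0,0,0.3,0],
    [0,0,0,0.3,0],
    [0,0,0,0,0]
  ]
}}

```text
clock: 12.1
eef_pos: [0.4496, 0.069, 0.3436]
orientation: [0.0, 0.988, -0.155, -0.0]
force: [-0.8, 1.2, -1.2]
finger_gap: 0.0233
grasp_force: 65.9
```

```bash
python3 go.py 0.449 0.0686 0.1749
```

```text
t 12.1 pinch [0.4495 0.069  0.1889] tool x [ 0.952 -0.307 -0.   ] z [-0.  0. -1.] F [-0.8  1.2 -1.2] gap 0.0233 gf 65.88846154510975 q6 1.7886149919991015
cm [-0.04  0.05  1.4 ]
```

{"name": "arm_command", "arguments": {
  "deltas": [
    [0,0,0,0.3,0],
    [0,0,0,0,0]
  ]
}}

```text
clock: 12.35
eef_pos: [0.4496, 0.069, 0.3405]
orientation: [0.0, 0.988, -0.155, -0.0]
force: [-0.1, -0.1, -2.1]
finger_gap: 0.0233
grasp_force: 65.9
```

{"name": "arm_command", "arguments": {
  "deltas": [
    [0,0,0,0.3,0],
    [0,0,0,0,0]
  ]
}}

```text
clock: 12.6
eef_pos: [0.4498, 0.0689, 0.3378]
orientation: [-0.0, 0.988, -0.155, 0.0]
force: [-0.3, -0.5, 0.3]
finger_gap: 0.0233
grasp_force: 66.4
```

{"name": "arm_command", "arguments": {
  "deltas": [
    [0,0,0,0.3,0],
    [0,0,0,0,0]
  ]
}}

```text
clock: 12.85
eef_pos: [0.4498, 0.0689, 0.3349]
orientation: [-0.0, 0.988, -0.155, 0.0]
force: [-0.5, 0.3, 4.7]
finger_gap: 0.0234
grasp_force: 66.7
```

{"name": "arm_command", "arguments": {
  "deltas": [
    [0,0,0,0.3,0],
    [0,0,0,0,0]
  ],
  "force": 90
}}

```text
clock: 13.1
eef_pos: [0.4499, 0.0689, 0.3321]
orientation: [-0.0, 0.988, -0.155, 0.0]
force: [-0.1, -0.6, 6.4]
finger_gap: 0.0229
grasp_force: 94.1
```

{"name": "arm_command", "arguments": {
  "deltas": [
    [0,0,0,0.2,0],
    [0,0,0,0,0]
  ]
}}

```text
clock: 13.35
eef_pos: [0.4498, 0.0689, 0.3302]
orientation: [-0.0, 0.988, -0.155, 0.0]
force: [-0.4, 0.3, 7.8]
finger_gap: 0.0227
grasp_force: 94.3
```

{"name": "arm_command", "arguments": {
  "deltas": [
    [0,0,0,0.1,0],
    [0,0,0,0,0]
  ]
}}

```text
clock: 13.6
eef_pos: [0.4498, 0.069, 0.3299]
orientation: [-0.0, 0.988, -0.155, 0.001]
force: [-3.0, 0.4, 12.8]
finger_gap: 0.0232
grasp_force: 95.6
```

{"name": "arm_command", "arguments": {
  "deltas": [
    [0,0,0,0.1,0],
    [0,0,0,0,0]
  ]
}}

```text
clock: 13.85
eef_pos: [0.4498, 0.069, 0.3298]
orientation: [-0.0, 0.988, -0.155, 0.001]
force: [-4.5, -0.1, 19.9]
finger_gap: 0.0228
grasp_force: 97.1
```

Run:
```python
from m import *
im=cv2.cvtColor(np.ascontiguousarray(s['pixels']),cv2.COLOR_RGB2BGR)
cv2.imwrite('pics/s5.png',cv2.resize(im[300:435,200:380],(800,600),interpolation=cv2.INTER_CUBIC))
```

```text
(no output)
```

View pics/s5.png

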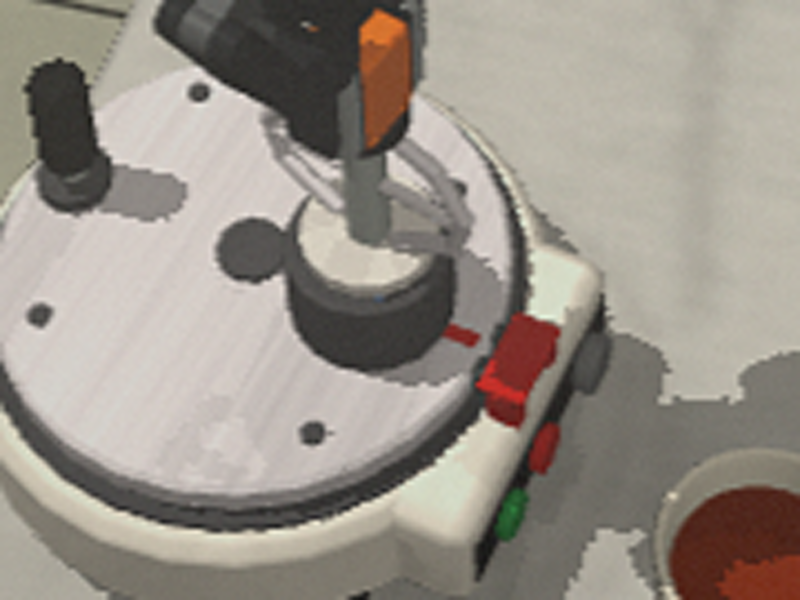

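{"name": "arm_command", "arguments": {
  "deltas": [
    [0,0,0,0,0],
    [0,0,0,0,0]
  ]
}}

```text
clock: 14.2
eef_pos: [0.4498, 0.069, 0.3298]
orientation: [-0.0, 0.988, -0.155, 0.001]
force: [-3.1, 0.5, 20.6]
finger_gap: 0.0231
grasp_force: 97.1
```

The side crop shows the collar seated on the socket rim at about (370,250), and the red line at (462,334) still at the bridge. A faint blue spot at (380,297) and the sideways force of about −3 N suggest a small offset, so I'll ease it sideways and press slightly more.

{"name": "arm_command", "arguments": {
  "deltas": [
    [0,-0.04,0,0,0],
    [0,-0.04,0,0.05,0],
    [0,0,0,0.05,0],
    [0,0,0,0,0],
    [0,0,0,0,0]
  ]
}}

```text
clock: 14.82
eef_pos: [0.4494, 0.0691, 0.3297]
orientation: [0.0, 0.988, -0.155, 0.002]
force: [-4.8, -0.1, 27.9]
finger_gap: 0.0232
grasp_force: 98.1
```

```bash
python3 go.py .449 .0686 .1749
python3 - <<'E'
from m import *
im=cv2.cvtColor(np.ascontiguousarray(s['pixels']),cv2.COLOR_RGB2BGR)
bl=mask(s,H(100,125,80,40),(260,330,310,385)); print(np.argwhere(bl).tolist())
print('home prediction collar-top centre px',proj(s,[.449,.0686,.100]))
im2=cv2.cvtColor(np.ascontiguousarray(t['pixels']),cv2.COLOR_RGB2BGR)
cv2.imwrite('pics/s6.png',np.hstack([cv2.resize(im[325:385,255:315],(400,400),interpolation=cv2.INTER_CUBIC),cv2.resize(im[330:410,240:320],(400,400),interpolation=cv2.INTER_CUBIC)]))
E
```

```text
t 14.825 pinch [0.45  0.069 0.175] tool x [ 0.952 -0.307  0.004] z [ 0.004 -0.001 -1.   ] F [-4.8 -0.1 27.9] gap 0.0232 gf 98.05672819482425 q6 1.789150971187177
cm [-0.08  0.07  0.01]
[]
home prediction collar-top centre px [[284.04650371 351.23869973]]
```

View pics/s6.png

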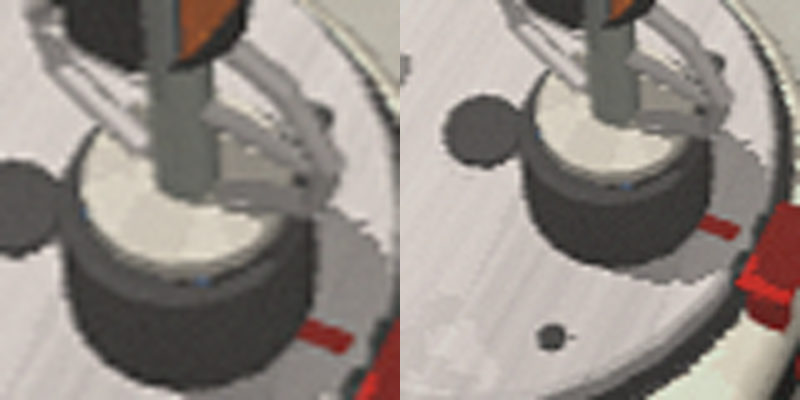

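The crops show the collar flat on the rim all round, the lugs hidden, and the red line at the bridge. Height and force both fit fully home: the pinch point is at 175.0 mm (174.9 expected), with a hard stop above the spring force.

```bash
python3 -c "
from workcell import bot
print(bot.sign_off())"
```

```text
the job is handed in; nothing more can be done
None
```

I handed the job in at about 15 s: the turntable is at its click, and the beater is meshed in the socket and still gripped and pressed home with about 28 N, with no verdict returned.

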